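Unload the tack-weld clamps into the cleaning tray

ROBOT

A 7-joint arm with a two-finger parallel gripper is mounted at the origin on the work surface. World frame = base frame: x ahead of the robot, y to its left, z up, the work surface at z = 0. Lengths are in mm, angles in rad, forces in N, time in s.
With the tool pointing down it reaches from about 425 to 875 mm from the base axis. Payload 4.7 kg.
Tool frame: the origin (TCP) lies on the mounting face of the last link; the fingertips stand 182 mm ahead of it and the grasp point (between the pads) lies env.tcp_to_grasp ahead of it (env.tcp_to_grasp is the distance from the TCP to the grasp point, in mm); z points along the fingers, y is the line along which they close (so a half turn about z gives the same grasp; the last joint's range is limited). The gripper opens to 87 mm and grips with 3 to 60 N. Pads are 19 mm wide; open, the fingers measure 117 mm over their backs; the gripper's body (75 mm by 190 mm) begins 51 mm behind the grasp point.
Start: joints at [1.137, 0.321, -0.07, 1.45, 0.023, 1.371, -0.057], TCP at [281.424, -585.924, 404.787] pointing down, gripper open.
Joint ranges: [-2.86, 2.86], [-0.3, 2.09], [-1.38, 1.24], [0.06, 2.45], [-1.56, 4.7], [0.09, 2.05], [-2.69, 2.69]. Speed limits (rad/s): [2.57, 2.57, 3.14, 3.14, 3.14, 3.14, 3.14].

INTERFACE

Orientations are given as a unit quaternion [w, x, y, z].
In Python, from plant import env gives the robot as it stands.
- The arm moves only by the tool arm_command, never from a script. Its argument "deltas" is a list of rows, each a list of 3 entries, a list of its own where there are three numbers: the shift along the world's x, y, z in mm, then the turn, a rotation vector about the world's x, y, z in degrees, then the closure in counts, from 0 (fully open) to 255 (shut). A call has 1 to 10 rows; each row is the pose to reach, as a shift and turn from the pose commanded when the call began; what a row does not reach only later rows make up. A row lasts 1/12 s, in which the tool goes at most 41.7 mm and 7.16 degrees, less where a joint would pass 70% of its speed; a pose out of reach is approached as far as the arm can. A call with a gripper value outside its range is refused whole. The fingers move at their own pace and stop on an object; "squeeze" is the grip in N (left out, the last holds). Time passes only in rows, so rows that repeat a pose let the fingers close. It gives the time, the measured TCP pose, the force and the opening at its end, in the units of the state.
- env.state(): the state, without advancing time (a new reading comes with each control period).
- env.camera(name): name is "scene" or "top" or "wrist"; returns a dict with "color" (400x640x3 uint8, red, green, blue), "K" (3x3 intrinsics, pixels), "eye" and "orientation" of the camera in the world; the wrist camera has in their place "tool_from_camera" (4x4, takes a point from camera to tool coordinates, whose origin is the TCP and whose axes are the flange's). Camera axes: x right, y down, z forward; pixel columns grow to the right and rows downward; lengths in mm; the calibration is good to about 2 mm. A picture is of the moment at which its call begins: read the wrist's pose just before it. There is no depth.
- env.sign_off(): hands the job in, once; it reports no verdict.
The state is a dict: "t": time; "joints": joint angles; "joint_vel": joint speeds; "effort": joint torques, N m; "ee_pos": TCP position; "orientation": TCP orientation; "contact_force": force on the tool from outside, world axes, zero at the start; "moment": the same for the moment, N m; "opening": opening from 0.0 (shut) to 1.0 (fully open).
Only numpy, scipy, OpenCV 4.12 (cv2) and the standard library are available. Lean on these libraries where they do the work, as an engineer would, in place of code of your own. Each camera call takes 0.05 s, during which the arm holds its last target. There are 200 camera calls.

TASK

Get the tacked parts ready for cleaning: swing each toggle clamp up past centre so that it stays open, only then lift its plate out, and lay both plates flat in the metal tray together with every angle bracket that lies loose on the table. Pull the wire brush out of its upright holder and lay it down inside the tray too; leave both clamps standing open and leave everything else on the table where it is.

Things in the scene. Friction and masses are not known exactly. Their poses are not given: they have to be found in the camera images.
- stationA: left-hand (+y) clamp station, fixed: blue base 10 mm thick, x -75 to 115, y +-45 mm. Origin on the table under the nest's middle; x points to the clamp pivot (roughly away from the robot), z up. Rest bars (x +-35, y +-15 mm) carry the plate 25 mm above the table, so fingers fit beside it. Pins 8 mm thick, tops 35 mm up, around the plate with 2 mm play: at (+-61.5, 0), (+-42, +-31.5) mm
- clampA (a joint): rad; one-piece L on the station's y axis. 0 = clamped: bar (20 wide, 14 thick, 102 mm long) level towards station -x, rubber foot on the plate's middle, handle upright over the pivot. Grows as the handle swings to station +x (about 2 N) and the bar rises; past 1.2 it falls open to the stop at 1.75 (bar upright, top 155 mm above the table, handle level), before that it falls shut
- clampA_pivot (a point): middle of the pivot axis of clamp A, fixed: 85 mm along x of station A and 52 mm above the table; between two upright cheeks that end 64 mm above the table
- clampA_handle (a point): top end of clamp A's handle, 95 mm from the pivot (147 mm above the table when clamped); red grip 18 mm thick (station x), 26 mm wide (station y), over the last 58 mm
- plateA: flat steel plate 110 (x) by 50 (y) by 8 mm (z) with two holes, 0.34 kg, lying in the nest of station A. Origin at the centre of its underside
- stationB: right-hand (-y) clamp station, fixed: blue base 10 mm thick, x -75 to 115, y +-45 mm. Origin on the table under the nest's middle; x points to the clamp pivot (roughly away from the robot), z up. Rest bars (x +-35, y +-15 mm) carry the plate 25 mm above the table, so fingers fit beside it. Pins 8 mm thick, tops 35 mm up, around the plate with 2 mm play: at (+-61.5, 0), (+-42, +-31.5) mm
- clampB (a joint): rad; one-piece L on the station's y axis. 0 = clamped: bar (20 wide, 14 thick, 102 mm long) level towards station -x, rubber foot on the plate's middle, handle upright over the pivot. Grows as the handle swings to station +x (about 2 N) and the bar rises; past 1.2 it falls open to the stop at 1.75 (bar upright, top 155 mm above the table, handle level), before that it falls shut
- clampB_pivot (a point): middle of the pivot axis of clamp B, fixed: 85 mm along x of station B and 52 mm above the table; between two upright cheeks that end 64 mm above the table
- clampB_handle (a point): top end of clamp B's handle, 95 mm from the pivot (147 mm above the table when clamped); red grip 18 mm thick (station x), 26 mm wide (station y), over the last 58 mm
- plateB: flat steel plate 110 (x) by 50 (y) by 8 mm (z) with two holes, 0.34 kg, lying in the nest of station B. Origin at the centre of its underside
- bracket1: steel angle bracket 75 mm long (y), 0.4 kg, loose on the table on the right; may be absent (None from the start). Flat leg 45 mm (x) by 8 mm thick; upright leg 8 mm thick, 50 mm tall overall, along the -x edge (its middle at x = -18.5 mm). Origin at the centre of the flat leg's underside, z up
- bracket2: steel angle bracket 75 mm long (y), 0.4 kg, loose on the table on the right; may be absent (None from the start). Flat leg 45 mm (x) by 8 mm thick; upright leg 8 mm thick, 50 mm tall overall, along the -x edge (its middle at x = -18.5 mm). Origin at the centre of the flat leg's underside, z up
- bracket3: steel angle bracket 75 mm long (y), 0.4 kg, loose on the table on the right; may be absent (None from the start). Flat leg 45 mm (x) by 8 mm thick; upright leg 8 mm thick, 50 mm tall overall, along the -x edge (its middle at x = -18.5 mm). Origin at the centre of the flat leg's underside, z up
- holder: upright square tube holder fixed to the table, 48 mm square outside, 40 mm inside, 90 mm tall, on an 85 mm square foot; its inner floor is 6 mm above the table. Origin under its centre, z up
- brush: wire brush 190 mm long, 0.12 kg, standing bristles-down in the holder, leaning a little. Wooden bar 14 mm thick (x), 26 mm wide (y); bristle pack on its +x face over the lowest 84 mm, 16 mm deep. Origin at the bristle end of the bar, z along the bar to the handle end; about 105 mm of it stand out of the holder
- brush_head (a point): bristle end of the brush bar (same point as the brush's origin)
- brush_end (a point): handle end of the brush, 190 mm along its z
- tray: open metal tray fixed to the table on the left, 320 (x) by 240 (y) mm, 45 mm tall, walls and floor 5 mm thick. Origin under its centre, z up
- spraycan: grey spray can, 60 mm across, 190 mm tall, at the back of the table; not part of the job. Origin at the middle of its underside
- magnet: red L-shaped welding magnet, 90 by 90 mm, 18 mm thick, at the back; not part of the job. Origin at the middle of its underside
- spool: black wire spool, 100 mm across, 50 mm tall, at the back; not part of the job. Origin at the middle of its underside
- tube_offcut: dark steel tube offcut, 160 mm long, 42 mm across, lying at the back right; not part of the job. Origin at the middle of its underside
- hammer: hammer 260 mm long, lying at the near right; not part of the job. Origin at the middle of its underside
- bolt: large dark bolt standing on its head, 69 mm tall, just beyond the tray; not part of the job. Origin at the middle of its underside

How it is judged (in metres and radians):
At the end, for the whole second after the job is handed in: Plates, all brackets present and brush at rest inside the tray walls: plates flat (0.2 rad, either face up), origin under 40 mm above the table; bracket origins under 70 mm; both brush ends inside and under 60 mm; both clamps open beyond 1.4 rad (x of plateA in the frame of tray between -0.155 and 0.155 m and y of plateA in the frame of tray between -0.115 and 0.115 m and z of each of plateA, plateB in the frame of tray below 0.04 m and linear speed of each of plateA, plateB, bracket1, bracket2, bracket3, brush below 0.02 m/s and (angle between plateA's own z axis and vertical below 0.2 rad or angle between plateA's own z axis and vertical above 2.94 rad) and value of joint each of clampA, clampB above 1.4 rad and x of plateB in the frame of tray between -0.155 and 0.155 m and y of plateB in the frame of tray between -0.115 and 0.115 m and (angle between plateB's own z axis and vertical below 0.2 rad or angle between plateB's own z axis and vertical above 2.94 rad) and x of bracket1 in the frame of tray between -0.155 and 0.155 m and y of bracket1 in the frame of tray between -0.115 and 0.115 m and z of each of bracket1, bracket2, bracket3 in the frame of tray below 0.07 m and x of bracket2 in the frame of tray between -0.155 and 0.155 m and y of bracket2 in the frame of tray between -0.115 and 0.115 m and x of bracket3 in the frame of tray between -0.155 and 0.155 m and y of bracket3 in the frame of tray between -0.115 and 0.115 m and x of brush_head in the frame of tray between -0.155 and 0.155 m and y of brush_head in the frame of tray between -0.115 and 0.115 m and z of each of brush_head, brush_end in the frame of tray below 0.06 m and x of brush_end in the frame of tray between -0.155 and 0.155 m and y of brush_end in the frame of tray between -0.115 and 0.115 m); the robot touches nothing.
It fails at once if plate A is prised or dragged out of its nest while its clamp is still down (distance of plateA from where it was at the start of the episode above 0.02 m and horizontal distance between plateA and stationA below 0.08 m and value of joint clampA below 0.9 rad).
It fails at once if plate B is prised or dragged out of its nest while its clamp is still down (distance of plateB from where it was at the start of the episode above 0.02 m and horizontal distance between plateB and stationB below 0.08 m and value of joint clampB below 0.9 rad).
It fails at once if a bystander (spray can, magnet, spool, tube offcut, hammer or bolt) is moved more than 60 mm (distance of any of spraycan, magnet, spool, tube_offcut, hammer, bolt from where it was at the start of the episode above 0.06 m).
Of bracket1, bracket2, bracket3 only 1 to 3 are there at a start; the rules pass over those that are not, and their reading is None.
At some moment in a run one of bracket1, bracket2, bracket3 may be knocked a few centimetres aside while the robot is not near it.
Once in a run the grip may slacken for a moment while it holds something.
It also fails if it takes over 210 s, if anything falls off the work surface, if the arm or the gripper's body presses on something with over 40 N, if the wrist force passes 120 N, or if a joint passes its speed limit or range.

## Working session

There is one attempt and no reset: what is moved stays moved. The work goes in short steps, Python scripts to look and compute and a tool call to move; the robot and the scene stay as the last step left them, time stands still between calls to the robot, and variables do not carry over. Pictures are saved under pics/ and viewed, on a budget of 14 in all, crops included, one or two more only if the job needs it, and the job is handed in when it is done.

Besides the shell and the picture viewer there is one more tool, called after "Request:" in YAML: its name, and indented under it one key for each argument. arm_command: Moves the arm, as the interface text tells. Its arguments: {"type":"object","properties":{"deltas":{"type":"array"},"squeeze":{"type":"number"}},"required":["deltas"]}

```bash
mkdir -p pics; ls
cat > h.py <<'E'
import numpy as np, cv2
from scipy.spatial.transform import Rotation as R
from plant import env
def q2m(q): return R.from_quat([q[1],q[2],q[3],q[0]]).as_matrix()
def snap(name,fn,crop=None,scale=1):
    s=env.state(); c=env.camera(name)
    np.savez('pics/'+fn+'.npz',**{k:np.array(v) for k,v in c.items()},ee=np.array(s['ee_pos']),eo=np.array(s['orientation']))
    im=c['color'][:,:,::-1]
    if crop: im=im[crop[1]:crop[3],crop[0]:crop[2]]
    if scale!=1: im=cv2.resize(im,None,fx=scale,fy=scale,interpolation=cv2.INTER_CUBIC)
    cv2.imwrite('pics/'+fn+'.png',im)
def cam(fn):
    d=np.load('pics/'+fn+'.npz')
    if 'eye' in d: return d['K'],d['eye'],(q2m(d['orientation']) if d['orientation'].shape==(4,) else d['orientation'])
    T=np.eye(4);T[:3,:3]=q2m(d['eo']);T[:3,3]=d['ee'];M=T@d['tool_from_camera']
    return d['K'],M[:3,3],M[:3,:3]
def w(fn,u,v,z):
    K,e,O=cam(fn); r=O@np.linalg.solve(K,[u,v,1.]); return e+r*(z-e[2])/r[2]
def proj(fn,p):
    K,e,O=cam(fn); q=K@(O.T@(np.array(p)-e)); return q[:2]/q[2]
E
python3 - <<'E'
from h import *
s=env.state(); print(s, env.tcp_to_grasp)
snap('top','top0'); snap('scene','scene0')
print(cam('top0'),cam('scene0'))
E
```

```text
pics
{'t': 0.0, 'joints': array([ 1.13706843,  0.3218505 , -0.07010471,  1.45166688,  0.02264043,
        1.37080928, -0.0568961 ]), 'joint_vel': array([-0.00011711,  0.00062977,  0.00283048,  0.00108403, -0.0008344 ,
       -0.00093425, -0.00056011]), 'effort': array([-6.21227045e-04, -4.91287494e+01, -4.03957972e-01, -3.12530351e+01,
       -6.37532445e-02,  4.37817222e-02,  1.97196414e-04]), 'ee_pos': array([ 281.34259777, -585.73362252,  403.64756611]), 'orientation': array([-9.32196901e-04,  9.75028568e-01,  2.22077338e-01, -2.79811673e-04]), 'contact_force': array([ 0.114581  ,  0.12902745, -0.21575802]), 'moment': array([0.00968463, 0.00239736, 0.01890238]), 'opening': 0.9999268629729319} 163.5
(array([[461.27001932,   0.        , 319.24806338],
       [  0.        , 461.27001932, 199.8106616 ],
       [  0.        ,   0.        ,   1.        ]]), array([ 390.59364459, -128.55964965, 1578.16001334]), array([[-0.00615766, -0.98762044,  0.15674168],
       [-0.99997906,  0.00576988, -0.00292891],
       [ 0.00198827, -0.15675644, -0.98763529]])) (array([[375.01429537,   0.        , 315.59356441],
       [  0.        , 375.01429537, 199.46939379],
       [  0.        ,   0.        ,   1.        ]]), array([1092.02360133,  625.87955906, 1033.80482762]), array([[-0.84795633,  0.36594646, -0.38347522],
       [ 0.52983041,  0.60672176, -0.59259467],
       [ 0.01580484, -0.70567124, -0.70836312]]))
```

Run:
```python
from h import *
im=cv2.imread('pics/top0.png')
cv2.imwrite('pics/top0b.png',cv2.resize(im[0:400,100:500],(800,800),interpolation=cv2.INTER_CUBIC)[:600])
```

```text
(no output)
```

View pics/top0.png

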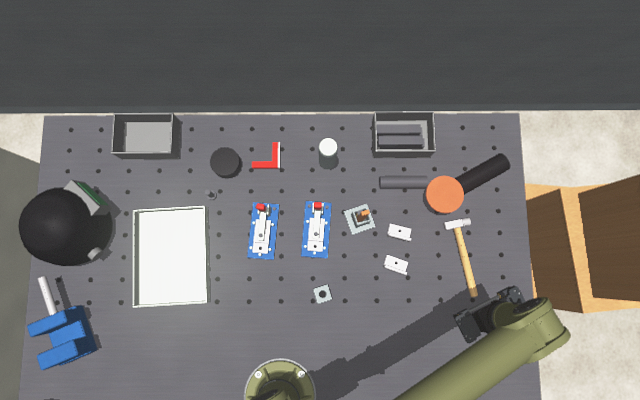

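View pics/scene0.png

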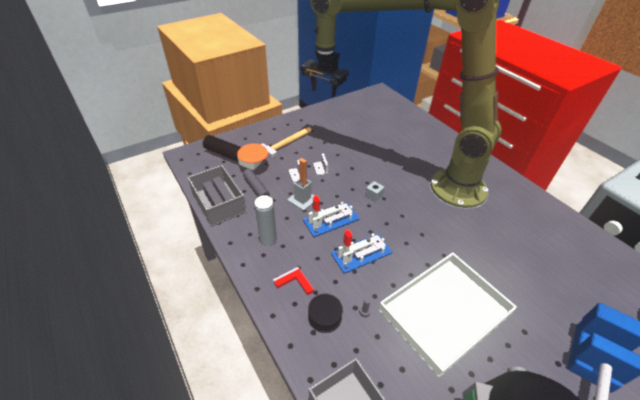

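Run:
```python
from h import *
im=cv2.imread('pics/top0.png')
cv2.imwrite('pics/top0b.png',cv2.resize(im[190:310,240:420],None,fx=4.44,fy=4.44,interpolation=cv2.INTER_CUBIC))
```

```text
(no output)
```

View pics/top0b.png

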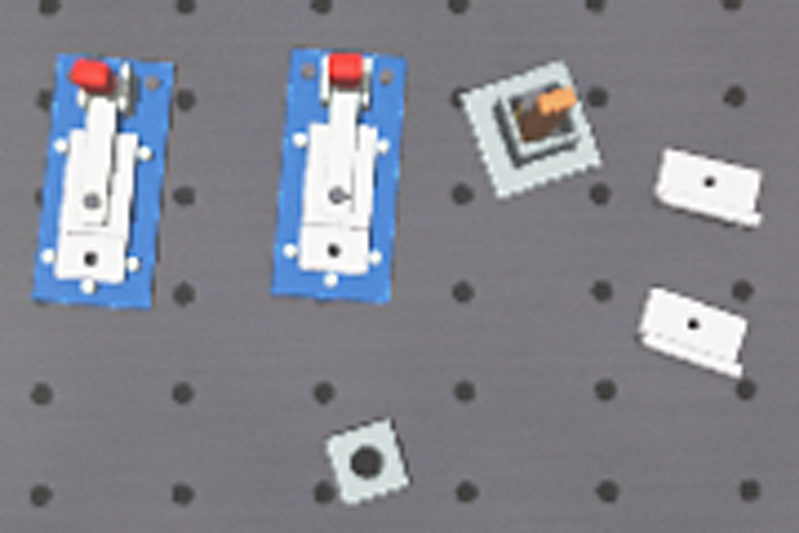

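Run:
```python
from h import *
np.set_printoptions(precision=1,suppress=True)
f=lambda x,y,z,o=(240,190),s=4.44: w('top0',o[0]+(x+.5)/s-.5,o[1]+(y+.5)/s-.5,z)
def rect(name,pts,z):
    P=np.array([f(*p,z)[:2] for p in pts]); c=P.mean(0)
    r=cv2.minAreaRect(P.astype(np.float32)); print(name,c,'minrect',r); print(P.tolist())
rect('A',[(57,55),(173,62),(150,307),(33,302)],10)
rect('B',[(293,50),(408,57),(390,303),(273,297)],10)
rect('H',[(565,62),(603,165),(500,198),(460,95)],6)
print('brush top',f(557,100,190))
print('b1 flat', [f(*p,z) for p,z in [((668,149),8),((763,172),8),((657,199),50),((760,225),50)]])
print('b2 flat', [f(*p,z) for p,z in [((653,287),8),((747,320),8),((640,343),50),((741,376),50)]])
T=[(134,209),(207,207),(208,303),(134,306)]
P=np.array([w('top0',*p,45)[:2] for p in T]);print('tray',P,P.mean(0))
print('A plate',[f(*p,33) for p in [(75,132),(136,135),(55,275),(122,280)]])
print('B plate',[f(*p,33) for p in [(310,125),(376,130),(301,268),(367,273)]])
print('handle',f(92,75,147),f(346,67,147))
```

```text
A [535.7  59.4] minrect ((535.2717895507812, 59.140106201171875), (90.05624389648438, 191.55235290527344), 85.45411682128906)
[[633.1864104341663, 96.52537178970309], [627.1778117952673, 6.662665757964078], [439.05270773641786, 22.69072632011165], [443.365674262325, 111.61755449077205]]
B [ 538.3 -123. ] minrect ((538.0286254882812, -123.02569580078125), (89.25917053222656, 191.8893280029297), 85.33769989013672)
[[636.0372267275538, -86.24079792162377], [630.0282233370868, -175.3062394659398], [440.9581500434397, -159.67086570419525], [446.0290588517812, -70.74515303227972]]
H [ 573.2 -270.6] minrect ((573.122314453125, -270.0779113769531), (85.17703247070312, 87.9668197631836), 17.36982536315918)
[[625.9984809135098, -297.2855817759154], [545.6066039185855, -324.76984544668494], [520.6474562688035, -244.97779188855523], [600.6379609313117, -215.3859108571768]]
brush top [ 572.2 -271.5  190. ]
b1 flat [array([ 557.5, -374.9,    8. ]), array([ 539.3, -447.5,    8. ]), array([ 515.6, -359. ,   50. ]), array([ 495.7, -435.2,   50. ])]
b2 flat [array([ 451.9, -360.3,    8. ]), array([ 426.5, -431.1,    8. ]), array([ 409.2, -343.3,   50. ]), array([ 384.7, -417.1,   50. ])]
tray [[606.4 488. ]
 [611.7 243.7]
 [296.6 230.4]
 [288.6 470. ]] [450.8 358. ]
A plate [array([570.4,  78.6,  33. ]), array([567.9,  32.3,  33. ]), array([462.6,  92. ,  33. ]), array([458.6,  41.7,  33. ])]
B plate [array([574.7, -99.7,  33. ]), array([ 570.6, -149.8,   33. ]), array([466.7, -92.6,  33. ]), array([ 462.7, -142.1,   33. ])]
handle [597.6  51.9 147. ] [ 602.2 -127.4  147. ]
```

Request:
arm_command:
  deltas:
    - [[0,0,30],[0,0,7],0]
    - [[35,50,30],[0,0,14],255]
    - [[140,230,30],[0,0,65],255]
    - [[140,230,30],[0,0,65],255]
    - [[140,230,30],[0,0,65],255]
    - [[140,230,30],[0,0,65],255]
    - [[140,230,30],[0,0,65],255]
    - [[140,230,30],[0,0,65],255]
    - [[140,230,30],[0,0,65],255]
    - [[140,230,30],[0,0,65],255]

```text
t: 0.93
ee_pos: [422.4, -354.0, 434.6]
orientation: [-0.0, 0.7, 0.714, -0.0]
contact_force: [-0.3, -1.1, -0.2]
opening: 0.401
```

Request:
arm_command:
  deltas:
    - [[147,231,0],[0,0,67],255]
    - [[147,231,0],[0,0,67],255]
    - [[147,231,0],[0,0,67],255]
    - [[147,231,0],[0,0,67],255]
    - [[147,231,0],[0,0,67],255]
    - [[147,231,0],[0,0,67],255]
    - [[147,231,0],[0,0,67],255]
    - [[147,231,0],[0,0,67],255]
    - [[147,231,0],[0,0,67],255]
    - [[147,231,0],[0,0,67],255]

```text
t: 1.77
ee_pos: [568.5, -125.8, 434.1]
orientation: [-0.001, 0.193, 0.981, -0.0]
contact_force: [-0.1, 0.4, -0.2]
opening: 0.008
```

Request:
arm_command:
  deltas:
    - [[0,0,0],[0,0,7],255]
    - [[0,0,0],[0,0,14],255]
    - [[0,0,0],[0,0,18],255]
    - [[0,0,0],[0,0,18],255]

```text
t: 2.1
ee_pos: [568.2, -126.6, 434.2]
orientation: [-0.0, 0.04, 0.999, 0.0]
contact_force: [0.8, -0.4, 0.2]
opening: 0.005
```

```bash
cat >> h.py <<'E'
def st():
    s=env.state(); M=q2m(s['orientation']); g=s['ee_pos']+M[:,2]*env.tcp_to_grasp
    print('t %.2f'%s['t'],'tcp',s['ee_pos'].round(1),'tip',(s['ee_pos']+182*M[:,2]).round(1),'grasp',g.round(1),'yawx %.1f'%np.degrees(np.arctan2(M[1,0],M[0,0])),'zdir',M[:,2].round(3),'F',s['contact_force'].round(1),'open %.1f'%(87*s['opening']),'j',s['joints'].round(2))
    return s
E
python3 - <<'E'
from h import *
st(); snap('wrist','w1')
for p in ([797,-150,190],[640,235,69]): print(proj('top0',p))
print(w('top0',328,148,190),w('top0',211,195,0),w('top0',277,145,18))
E
```

```text
t 2.10 tcp [ 568.2 -126.6  434.2] tip [ 568.  -126.6  252.2] grasp [ 568.1 -126.6  270.7] yawx 175.5 zdir [-0.001  0.    -1.   ] F [ 0.8 -0.4  0.2] open 0.4 j [ 0.74  0.22 -0.66  1.56  0.14  1.41  1.56]
[324.44902301 140.68878424]
[208.16848992 197.50191695]
[ 773.49506647 -160.83134328  190.        ] [660.14051535 242.08431214   0.        ] [832.72939497  13.05746203  18.        ]
```

View pics/w1.png

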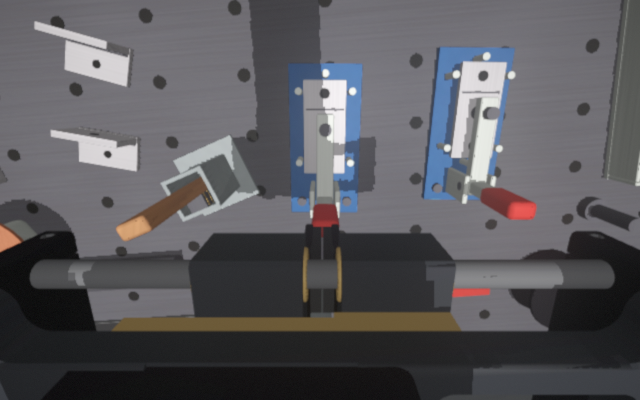

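Run:
```python
from h import *
np.set_printoptions(precision=1,suppress=True)
def fit(L,Pt):
    L=np.array(L,float);P=np.array(Pt)[:,:2]
    a=L-L.mean(0);b=P-P.mean(0);th=np.arctan2((a[:,0]*b[:,1]-a[:,1]*b[:,0]).sum(),(a*b).sum())
    Rm=np.array([[np.cos(th),-np.sin(th)],[np.sin(th),np.cos(th)]]);t=P.mean(0)-Rm@L.mean(0)
    print('origin',t,'yaw',np.degrees(th),'res',(P-(L@Rm.T+t)).tolist())
pin=[(-61.5,0),(-42,-31.5),(-42,31.5),(42,-31.5),(42,31.5)]
# image left = -y
fit(pin,[w('w1',*p,35) for p in [(325,72),(298,91),(353,91),(296,170),(355,168)]])
fit([(-61.5,0),(-42,-31.5),(-42,31.5),(42,31.5),(42,-31.5)],[w('w1',*p,35) for p in [(487,56),(456,74),(512,75),(504,149),(447,148)]])
print('b1',[w('w1',*p,z) for p,z in [((51,131),50),((136,136),50),((79,165),8),((138,170),8)]])
print('b2',[w('w1',*p,z) for p,z in [((36,24),50),((130,50),50),((66,66),8),((130,86),8)]])
print('holder foot',[w('w1',*p,6) for p in [(174,160),(230,137),(258,188)]])
print('holder top',[w('w1',*p,90) for p in [(162,188),(205,175)]],'brush end',[w('w1',*p,192) for p in [(122,230)]], 'handA',w('w1',520,211,140))
```

```text
origin [ 523.8 -118.3] yaw -4.028657157522415 res [[-4.081967615462361, 0.1557003499795826], [-3.2446188952591797, 0.17409890879318368], [-2.612056704430472, 0.877489358357721], [5.53554264747504, -5.7281901006357145], [4.4031005676772565, 4.520901483505213]]
origin [517.6  64.7] yaw -4.239135775691515 res [[-0.24653409842420615, 0.09915707822172237], [-1.0030004433023123, -1.1400937779250029], [0.5030055772378432, -0.05826225319864875], [1.4128072209651918, 3.76199176256641], [-0.6662782564762892, -2.662792809664495]]
b1 [array([ 498.1, -433.4,   50. ]), array([ 511.5, -337.3,   50. ]), array([ 544.8, -446.5,    8. ]), array([ 557.7, -370.3,    8. ])]
b2 [array([ 388.3, -414.2,   50. ]), array([ 421. , -321.6,   50. ]), array([ 424. , -426.7,    8. ]), array([ 452.9, -354.9,    8. ])]
holder foot [array([ 548.5, -320.9,    6. ]), array([ 524.6, -242.2,    6. ]), array([ 595.4, -215.2,    6. ])]
holder top [array([ 566.3, -298.9,   90. ]), array([ 555.8, -250.1,   90. ])] brush end [array([ 574. , -280.8,  192. ])] handA [603.5  56.2 140. ]
```

Request:
arm_command:
  deltas:
    - [[0,0,-40],[0,0,0],255]
    - [[0,0,-80],[0,0,0],255]
    - [[0,0,-120],[0,0,0],255]
    - [[10,-1,-120],[0,0,0],255]
    - [[25,-2,-122],[0,0,0],255]
    - [[41,-3,-123],[0,0,0],255]
    - [[53,-4,-126],[0,0,0],255]
    - [[63,-5,-130],[0,0,0],255]
    - [[73,-6,-136],[0,0,0],255]
    - [[82,-6,-144],[0,0,0],255]

```text
t: 2.98
ee_pos: [652.1, -131.9, 292.4]
orientation: [0.001, 0.039, 0.999, -0.0]
contact_force: [-0.7, -0.5, 0.4]
opening: 0.001
```

Request:
arm_command:
  deltas:
    - [[8,0,-9],[0,0,0],255]
    - [[14,-1,-19],[0,0,0],255]
    - [[19,-1,-30],[0,0,0],255]
    - [[22,-1,-38],[0,0,0],255]
    - [[22,-1,-38],[0,0,0],255]
    - [[22,-1,0],[0,0,0],255]
    - [[22,-1,40],[0,0,0],255]
    - [[22,-1,80],[0,0,0],255]
    - [[22,10,110],[0,0,0],255]

```text
t: 3.73
ee_pos: [672.2, -123.5, 404.5]
orientation: [0.001, 0.04, 0.999, -0.001]
contact_force: [1.9, -1.7, -0.3]
opening: 0.008
```

Run:
```python
from h import *
st(); snap('scene','s2',(200,100,520,340),2.5)
```

```text
t 3.73 tcp [ 672.2 -123.5  404.5] tip [ 672.8 -124.   222.5] grasp [ 672.7 -123.9  241. ] yawx 175.4 zdir [ 0.003 -0.003 -1.   ] F [ 1.9 -1.7 -0.3] open 0.7 j [ 0.59  0.46 -0.63  1.34  0.27  1.42  1.46]
```

View pics/s2.png

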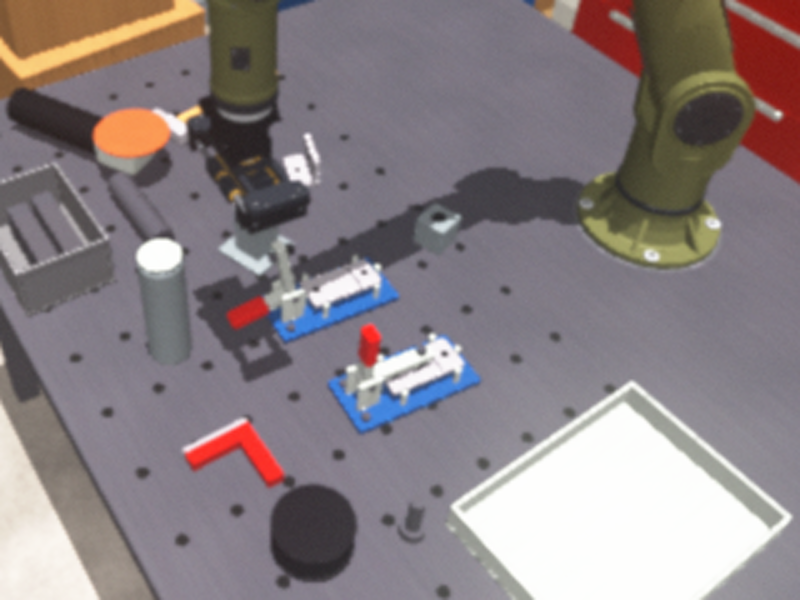

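Request:
arm_command:
  deltas:
    - [[-107,183,0],[0,0,0],255]
    - [[-107,183,0],[0,0,0],255]
    - [[-107,183,0],[0,0,0],255]
    - [[-107,183,0],[0,0,0],255]
    - [[-107,183,0],[0,0,0],255]
    - [[-107,183,0],[0,0,0],255]
    - [[-107,183,0],[0,0,0],255]
    - [[-107,183,-40],[0,0,0],255]
    - [[-107,183,-70],[0,0,0],255]
    - [[-107,183,-90],[0,0,0],255]

```text
t: 4.62
ee_pos: [565.0, 60.1, 307.9]
orientation: [-0.001, 0.039, 0.999, -0.001]
contact_force: [-0.4, -1.2, -1.4]
opening: 0.007
```

Request:
arm_command:
  deltas:
    - [[10,-1,0],[0,0,0],255]
    - [[25,-2,-2],[0,0,0],255]
    - [[41,-3,-3],[0,0,0],255]
    - [[53,-4,-6],[0,0,0],255]
    - [[63,-5,-10],[0,0,0],255]
    - [[73,-6,-16],[0,0,0],255]
    - [[82,-6,-24],[0,0,0],255]
    - [[90,-6,-33],[0,0,0],255]
    - [[96,-7,-43],[0,0,0],255]
    - [[101,-7,-54],[0,0,0],255]

```text
t: 5.45
ee_pos: [667.6, 54.4, 256.4]
orientation: [0.001, 0.038, 0.999, 0.0]
contact_force: [-0.0, -0.2, -0.4]
opening: 0.001
```

Request:
arm_command:
  deltas:
    - [[3,0,-8],[0,0,0],255]
    - [[3,0,-8],[0,0,0],255]
    - [[3,0,30],[0,0,0],255]
    - [[3,0,70],[0,0,0],255]
    - [[3,0,110],[0,0,0],255]
    - [[-30,5,140],[0,0,0],0]
    - [[-70,5,140],[0,0,0],0]
    - [[-110,7,140],[0,0,0],0]
    - [[-150,10,140],[0,0,0],0]
    - [[-158,10,140],[0,0,0],0]

```text
t: 6.28
ee_pos: [502.9, 67.2, 396.3]
orientation: [-0.002, 0.037, 0.999, -0.002]
contact_force: [-0.2, 0.4, -0.9]
opening: 0.299
```

Run:
```python
from h import *
st(); snap('wrist','w2')
```

```text
t 6.28 tcp [502.9  67.2 396.3] tip [502.2  66.4 214.3] grasp [502.3  66.5 232.8] yawx 175.8 zdir [-0.004 -0.004 -1.   ] F [-0.2  0.4 -0.9] open 26.0 j [ 0.56  0.07 -0.77  1.79  0.05  1.31  1.28]
```

View pics/w2.png

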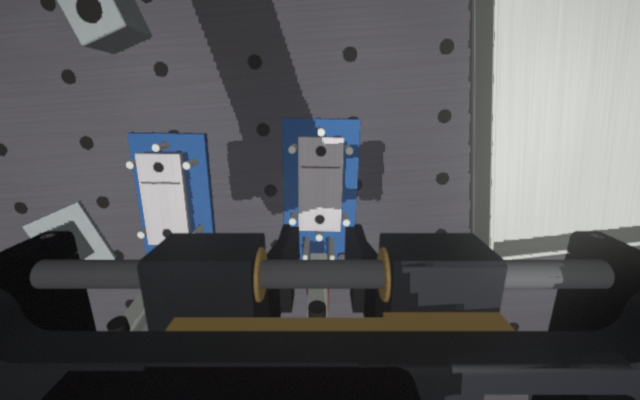

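```bash
cat >> h.py <<'E'
def fit(L,Pt):
    L=np.array(L,float);P=np.array(Pt)[:,:2]
    a=L-L.mean(0);b=P-P.mean(0);th=np.arctan2((a[:,0]*b[:,1]-a[:,1]*b[:,0]).sum(),(a*b).sum())
    Rm=np.array([[np.cos(th),-np.sin(th)],[np.sin(th),np.cos(th)]]);t=P.mean(0)-Rm@L.mean(0)
    print('origin',t,'yaw',np.degrees(th),'res',(P-(L@Rm.T+t)).round(1).tolist())
E
python3 - <<'E'
from h import *
fit([(-61.5,0),(-42,-31.5),(-42,31.5),(42,-31.5),(42,31.5),(61.5,0)],[w('w2',*p,35) for p in [(321,132),(292,149),(349.5,150),(292,222),(346,222),(319,237)]])
fit([(-61.5,0),(-42,-31.5),(-42,31.5),(42,-31.5)],[w('w2',*p,35) for p in [(156,148),(130,165),(187,165),(141,235)]])
fit([(-55,-25),(-55,25),(55,-25),(55,25)],[w('w2',*p,33) for p in [(299,138),(343,138),(297,231),(341,232)]])
# tray wall inner/outer right edge, far corner
print([w('w2',*p,45) for p in [(472,5),(494,5),(470,250),(492,243)]])
E
```

```text
origin [516.84027665  62.7152022 ] yaw -5.307465674542657 res [[0.2, 0.1], [-0.4, 0.2], [-0.5, 0.3], [1.0, -0.5], [-0.3, -0.2], [-0.1, 0.1]]
origin [ 520.80083395 -118.4689563 ] yaw -4.711155774129342 res [[0.3, -0.1], [0.0, -0.1], [-0.6, 0.6], [0.3, -0.4]]
origin [517.08862134  62.76572044] yaw -5.36606184366826 res [[0.6, 1.0], [-0.6, -0.8], [-0.2, -1.2], [0.1, 1.0]]
[array([347.54594572, 219.65934095,  45.        ]), array([349.0882035 , 240.34670845,  45.        ]), array([602.50453374, 231.6725702 ,  45.        ]), array([595.39304227, 256.50706253,  45.        ])]
```

Request:
arm_command:
  deltas:
    - [[12,-4,0],[0,0,-1],0]
    - [[12,-4,-30],[0,0,-1],0]
    - [[12,-4,-60],[0,0,-1],0]
    - [[12,-4,-80],[0,0,-1],0]
    - [[12,-4,-100],[0,0,-1],0]
    - [[12,-4,-110],[0,0,-1],0]
    - [[12,-4,-120],[0,0,-1],0]
    - [[12,-4,-130],[0,0,-1],0]
  squeeze: 40

```text
t: 7.0
ee_pos: [521.2, 61.2, 266.7]
orientation: [0.001, 0.047, 0.999, 0.0]
contact_force: [1.2, 0.0, 0.4]
opening: 0.946
```

```bash
python3 -c "
from h import *
st()"
```

```text
t 7.00 tcp [521.2  61.2 266.7] tip [521.5  61.3  84.7] grasp [521.4  61.3 103.2] yawx 174.7 zdir [ 0.001  0.    -1.   ] F [1.2 0.  0.4] open 82.3 j [ 0.51  0.25 -0.75  1.9   0.19  1.06  1.16]
```

Request:
arm_command:
  deltas:
    - [[-6,1,-20],[0,0,0],0]
    - [[-6,1,-40],[0,0,0],0]
    - [[-6,1,-55],[0,0,0],0]
    - [[-6,1,-62],[0,0,0],0]
    - [[-6,1,-62],[0,0,0],0]
    - [[-6,1,-62],[0,0,0],255]
    - [[-6,1,-62],[0,0,0],255]
    - [[-6,1,-62],[0,0,0],255]
    - [[-6,1,-62],[0,0,0],255]
    - [[-6,1,-62],[0,0,0],255]

```text
t: 7.83
ee_pos: [514.7, 62.0, 205.5]
orientation: [0.001, 0.047, 0.999, -0.0]
contact_force: [-0.2, -0.4, 0.2]
opening: 0.704
```

Request:
arm_command:
  deltas:
    - [[0,0,0],[0,0,0],255]
    - [[0,0,0],[0,0,0],255]
    - [[0,0,0],[0,0,0],255]
    - [[0,0,0],[0,0,0],255]

```text
t: 8.17
ee_pos: [514.6, 62.2, 205.1]
orientation: [0.0, 0.047, 0.999, 0.0]
contact_force: [-0.6, 0.5, 3.0]
opening: 0.569
```

```bash
python3 -c "
from h import *
st()"
```

```text
t 8.17 tcp [514.6  62.2 205.1] tip [514.6  62.2  23.1] grasp [514.6  62.2  41.6] yawx 174.7 zdir [ 0.  0. -1.] F [-0.6  0.5  3. ] open 49.5 j [ 0.47  0.32 -0.72  1.96  0.26  0.95  1.1 ]
```

Request:
arm_command:
  deltas:
    - [[0,0,15],[0,0,0],255]
    - [[0,0,40],[0,0,0],255]
    - [[0,0,80],[0,0,0],255]
    - [[3,36,90],[0,0,1],255]
    - [[6,75,90],[0,0,2],255]
    - [[9,115,90],[0,0,3],255]
    - [[12,155,90],[0,0,4],255]
    - [[15,195,90],[0,0,5],255]
    - [[18,235,90],[0,0,6],255]
    - [[20,275,90],[0,0,7],255]

```text
t: 9.0
ee_pos: [534.3, 338.1, 293.3]
orientation: [-0.001, -0.014, 1.0, -0.001]
contact_force: [0.7, -0.3, -3.2]
opening: 0.57
```

Request:
arm_command:
  deltas:
    - [[3,40,0],[0,0,1],255]
    - [[4,75,0],[0,0,1],255]
    - [[4,80,-20],[0,0,1],255]
    - [[4,80,-50],[0,0,1],255]
    - [[4,80,-75],[0,0,1],255]
    - [[4,80,-85],[0,0,1],255]
    - [[4,80,-85],[0,0,1],255]

```text
t: 9.58
ee_pos: [537.3, 415.3, 205.1]
orientation: [-0.003, -0.023, 1.0, -0.002]
contact_force: [-0.4, -1.1, -3.0]
opening: 0.569
```

```bash
python3 -c "
from h import *
st()"
```

```text
t 9.58 tcp [537.3 415.3 205.1] tip [536.2 414.4  23.1] grasp [536.3 414.5  41.6] yawx -177.3 zdir [-0.006 -0.005 -1.   ] F [-0.4 -1.1 -3. ] open 49.5 j [-0.15  0.67 -0.76  1.55  0.49  1.13  0.6 ]
```

Request:
arm_command:
  deltas:
    - [[0,0,-6],[0,0,0],255]
    - [[0,0,-12],[0,0,0],255]
    - [[0,0,-15],[0,0,0],255]
    - [[0,0,-15],[0,0,0],255]
    - [[0,0,-15],[0,0,0],75]
    - [[0,0,-15],[0,0,0],75]
    - [[0,0,-15],[0,0,0],75]
    - [[0,0,-15],[0,0,0],75]
    - [[0,0,20],[0,0,0],75]
    - [[0,0,60],[0,0,0],75]

```text
t: 10.42
ee_pos: [537.7, 415.9, 267.7]
orientation: [-0.003, -0.023, 1.0, -0.002]
contact_force: [0.8, -0.2, 0.2]
opening: 0.701
```

Run:
```python
from h import *
st(); snap('wrist','w3')
```

```text
t 10.42 tcp [537.7 415.9 267.7] tip [536.8 415.3  85.7] grasp [536.9 415.3 104.2] yawx -177.3 zdir [-0.005 -0.004 -1.   ] F [ 0.8 -0.2  0.2] open 61.0 j [-0.13  0.61 -0.79  1.5   0.45  1.23  0.63]
```

View pics/w3.png

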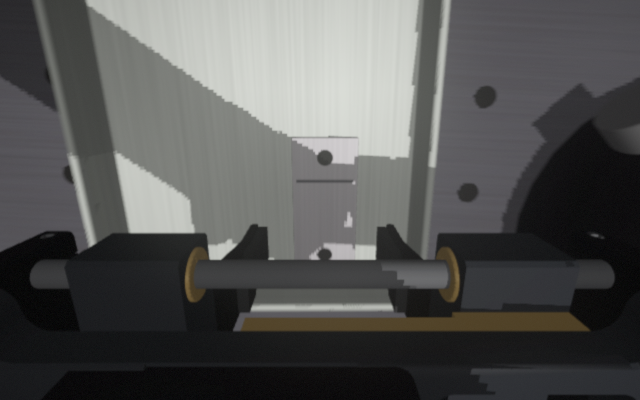

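Run:
```python
from h import *
np.set_printoptions(precision=1,suppress=True)
print([w('w3',*p,5) for p in [(415,20),(409,225),(87,5),(128,233)]],[w('w3',*p,13) for p in [(292,138),(358,138)]])
```

```text
[array([401.9, 474.5,   5. ]), array([555.2, 488.9,   5. ]), array([403. , 245.4,   5. ]), array([573.6, 253.4,   5. ])] [array([487.1, 390.6,  13. ]), array([484.8, 439.9,  13. ])]
```

Request:
arm_command:
  deltas:
    - [[0,0,40],[0,0,0],0]
    - [[0,-40,60],[0,0,-1],0]
    - [[0,-80,60],[0,0,-2],0]
    - [[0,-120,60],[0,0,-3],0]
    - [[0,-160,60],[0,0,-4],0]
    - [[0,-200,60],[0,0,-5],0]
    - [[-5,-240,60],[0,0,-6],0]
    - [[-10,-280,60],[0,0,-7],0]
    - [[-15,-320,60],[0,0,-7],0]
    - [[-18,-360,60],[0,0,-7],0]

```text
t: 11.3
ee_pos: [519.7, 55.6, 330.5]
orientation: [0.001, 0.038, 0.999, -0.0]
contact_force: [0.6, -0.2, -0.2]
opening: 1.002
```

Request:
arm_command:
  deltas:
    - [[0,-40,0],[0,0,0],0]
    - [[0,-80,0],[0,0,0],0]
    - [[0,-120,0],[0,0,0],0]
    - [[0,-160,0],[0,0,0],0]
    - [[0,-173,0],[0,0,0],0]
    - [[0,-173,0],[0,0,0],0]
    - [[0,-173,-20],[0,0,0],0]
    - [[0,-173,-30],[0,0,0],0]

```text
t: 11.97
ee_pos: [520.4, -114.6, 299.2]
orientation: [0.0, 0.037, 0.999, 0.0]
contact_force: [-1.2, -0.2, -0.9]
opening: 1.002
```

```bash
python3 -c "
from h import *
st()"
```

```text
t 11.97 tcp [ 520.4 -114.6  299.2] tip [ 520.5 -114.5  117.2] grasp [ 520.5 -114.5  135.7] yawx 175.7 zdir [ 0.001  0.001 -1.   ] F [-1.2 -0.2 -0.9] open 87.1 j [ 0.76  0.21 -0.66  1.85  0.14  1.13  1.55]
```

Request:
arm_command:
  deltas:
    - [[-2,-4,-35],[0,0,0],0]
    - [[-2,-4,-60],[0,0,0],0]
    - [[-2,-4,-80],[0,0,0],0]
    - [[-2,-4,-94],[0,0,0],0]
    - [[-2,-4,-94],[0,0,0],0]
    - [[-2,-4,-94],[0,0,0],255]
    - [[-2,-4,-94],[0,0,0],255]
    - [[-2,-4,-94],[0,0,0],255]
    - [[-2,-4,-94],[0,0,0],255]
    - [[-2,-4,-94],[0,0,0],255]

```text
t: 12.8
ee_pos: [518.8, -119.9, 206.8]
orientation: [0.001, 0.038, 0.999, -0.0]
contact_force: [0.0, -0.9, -0.3]
opening: 0.709
```

Request:
arm_command:
  deltas:
    - [[0,0,0],[0,0,0],255]
    - [[0,0,0],[0,0,0],255]
    - [[0,0,0],[0,0,0],255]
    - [[0,0,0],[0,0,0],255]
    - [[0,0,15],[0,0,0],255]
    - [[0,0,40],[0,0,0],255]
    - [[0,0,80],[0,0,0],255]
    - [[0,0,110],[0,0,0],255]

```text
t: 13.47
ee_pos: [518.0, -119.7, 316.6]
orientation: [-0.001, 0.038, 0.999, 0.0]
contact_force: [1.9, -0.4, -2.8]
opening: 0.569
```

```bash
python3 -c "
from h import *
st()"
```

```text
t 13.47 tcp [ 518.  -119.7  316.6] tip [ 517.7 -119.6  134.6] grasp [ 517.7 -119.6  153.1] yawx 175.7 zdir [-0.001  0.001 -1.   ] F [ 1.9 -0.4 -2.8] open 49.5 j [ 0.78  0.19 -0.66  1.84  0.12  1.16  1.57]
```

Request:
arm_command:
  deltas:
    - [[0,40,0],[0,0,0],255]
    - [[0,80,0],[0,0,0],255]
    - [[0,120,0],[0,0,0],255]
    - [[0,160,0],[0,0,1],255]
    - [[0,200,0],[0,0,2],255]
    - [[0,240,0],[0,0,3],255]
    - [[4,280,0],[0,0,4],255]
    - [[8,320,0],[0,0,5],255]
    - [[12,360,0],[0,0,6],255]
    - [[16,400,0],[0,0,7],255]

```text
t: 14.3
ee_pos: [534.1, 281.4, 314.6]
orientation: [-0.001, -0.023, 1.0, -0.001]
contact_force: [1.3, -0.7, -3.0]
opening: 0.565
```

Request:
arm_command:
  deltas:
    - [[4,40,0],[0,0,0],255]
    - [[8,61,-15],[0,0,0],255]
    - [[8,61,-50],[0,0,0],255]
    - [[8,61,-85],[0,0,0],255]
    - [[8,61,-105],[0,0,0],255]
    - [[8,61,-115],[0,0,0],255]
    - [[8,61,-115],[0,0,0],255]

```text
t: 14.88
ee_pos: [541.3, 339.8, 197.1]
orientation: [-0.003, -0.023, 1.0, -0.001]
contact_force: [-0.3, 0.2, -4.3]
opening: 0.572
```

```bash
python3 -c "
from h import *
st()"
```

```text
t 14.88 tcp [541.3 339.8 197.1] tip [540.2 339.3  15.1] grasp [540.4 339.4  33.6] yawx -177.3 zdir [-0.006 -0.003 -1.   ] F [-0.3  0.2 -4.3] open 49.8 j [-0.01  0.61 -0.78  1.66  0.47  1.08  0.69]
```

Request:
arm_command:
  deltas:
    - [[0,0,-5],[0,0,0],255]
    - [[0,0,-8],[0,0,0],255]
    - [[0,0,-8],[0,0,0],255]
    - [[0,0,-8],[0,0,0],75]
    - [[0,0,-8],[0,0,0],75]
    - [[0,0,-8],[0,0,0],75]
    - [[0,0,-8],[0,0,0],75]
    - [[0,0,25],[0,0,0],75]
    - [[0,0,65],[0,0,0],75]
    - [[0,0,105],[0,0,0],75]

```text
t: 15.72
ee_pos: [542.0, 340.9, 306.7]
orientation: [-0.001, -0.023, 1.0, -0.0]
contact_force: [0.8, 0.3, 0.6]
opening: 0.703
```

Run:
```python
from h import *
st(); snap('top','t4')
im=cv2.imread('pics/t4.png')
cv2.imwrite('pics/t4b.png',np.vstack([cv2.resize(im[195:315,120:280],(560,420),interpolation=cv2.INTER_CUBIC)[:230],cv2.resize(im[205:285,340:480],None,fx=4,fy=4,interpolation=cv2.INTER_CUBIC)]))
```

```text
t 15.72 tcp [542.  340.9 306.7] tip [541.8 340.8 124.7] grasp [541.8 340.8 143.2] yawx -177.3 zdir [-0.002 -0.    -1.   ] F [0.8 0.3 0.6] open 61.2 j [ 0.04  0.5  -0.84  1.57  0.39  1.25  0.75]
```

View pics/t4b.png

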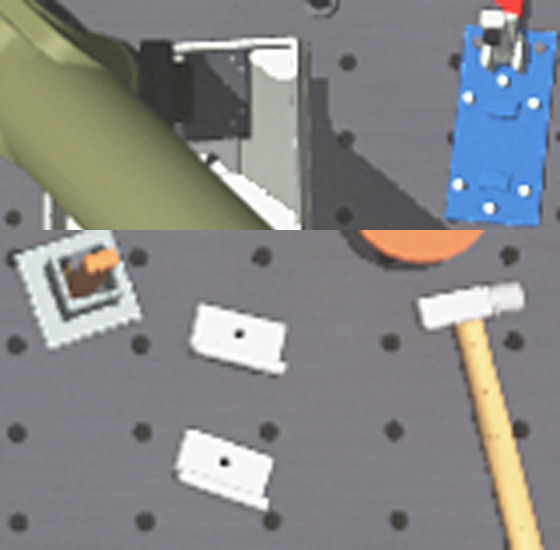

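Request:
arm_command:
  deltas:
    - [[0,-20,35],[0,0,-6],0]
    - [[-3,-60,65],[0,0,-12],0]
    - [[-6,-100,95],[0,0,-18],0]
    - [[-10,-140,100],[0,0,-24],0]
    - [[-14,-180,100],[0,0,-30],0]
    - [[-18,-220,100],[0,0,-36],0]
    - [[-22,-260,100],[0,0,-42],0]
    - [[-26,-300,100],[0,0,-48],0]
    - [[-30,-340,100],[0,0,-54],0]
    - [[-32,-380,100],[0,0,-60],0]

```text
t: 16.6
ee_pos: [509.8, -35.7, 406.6]
orientation: [0.001, 0.482, 0.876, -0.0]
contact_force: [3.0, -0.0, -0.4]
opening: 1.005
```

Request:
arm_command:
  deltas:
    - [[0,-40,0],[0,0,-6],0]
    - [[0,-80,0],[0,0,-12],0]
    - [[0,-120,0],[0,0,-18],0]
    - [[0,-160,0],[0,0,-24],0]
    - [[0,-200,0],[0,0,-30],0]
    - [[0,-240,0],[0,0,-36],0]
    - [[0,-280,0],[0,0,-42],0]
    - [[0,-320,0],[0,0,-46],0]
    - [[0,-358,0],[0,0,-46],0]
    - [[0,-358,0],[0,0,-46],0]

```text
t: 17.43
ee_pos: [507.4, -401.4, 404.8]
orientation: [0.002, 0.788, 0.616, -0.002]
contact_force: [-2.0, -1.1, -0.7]
opening: 0.998
```

Run:
```python
from h import *
st(); snap('wrist','w5')
```

```text
t 17.43 tcp [ 507.4 -401.4  404.8] tip [ 507.1 -402.3  222.8] grasp [ 507.1 -402.2  241.3] yawx 76.0 zdir [-0.002 -0.005 -1.   ] F [-2.  -1.1 -0.7] open 86.8 j [ 0.85  0.33 -0.28  1.45  0.1   1.37  0.32]
```

View pics/w5.png

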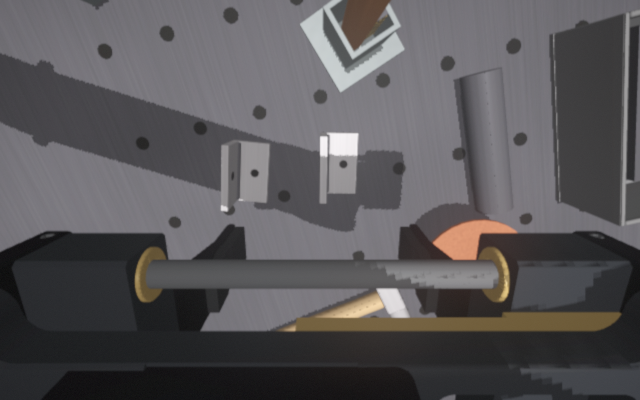

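Run:
```python
from h import *
np.set_printoptions(precision=1,suppress=True)
print([w('w5',*p,50) for p in [(324,137),(324.5,203)]],[w('w5',*p,8) for p in [(358,133),(357,193)]])
print([w('w5',*p,50) for p in [(226,143),(225,210)]],[w('w5',*p,8) for p in [(269,143),(267,202)]])
```

```text
[array([ 519.5, -363.2,   50. ]), array([ 502.3, -435. ,   50. ])] [array([ 559.1, -372.8,    8. ]), array([ 542.2, -445.3,    8. ])]
[array([ 416.3, -344. ,   50. ]), array([ 390.5, -415.7,   50. ])] [array([ 452.7, -358.5,    8. ]), array([ 428.8, -429.4,    8. ])]
```

Request:
arm_command:
  deltas:
    - [[4,3,-35],[0,0,1],0]
    - [[4,3,-75],[0,0,1],0]
    - [[4,3,-110],[0,0,1],0]
    - [[4,3,-140],[0,0,1],0]
    - [[4,3,-140],[0,0,1],0]
    - [[4,3,-140],[0,0,1],0]

```text
t: 17.98
ee_pos: [514.7, -387.8, 264.9]
orientation: [-0.002, 0.779, 0.628, -0.0]
contact_force: [-0.2, -0.6, 1.1]
opening: 0.999
```

```bash
python3 -c "
from h import *
st()"
```

```text
t 17.98 tcp [ 514.7 -387.8  264.9] tip [ 514.3 -387.3   82.9] grasp [ 514.4 -387.4  101.4] yawx 77.8 zdir [-0.002  0.002 -1.   ] F [-0.2 -0.6  1.1] open 86.9 j [ 0.83  0.42 -0.29  1.62  0.13  1.12  0.3 ]
```

Request:
arm_command:
  deltas:
    - [[-4,-11,-10],[0,0,-1],0]
    - [[-4,-11,-30],[0,0,-1],0]
    - [[-4,-11,-50],[0,0,-1],0]
    - [[-4,-11,-62],[0,0,-1],0]
    - [[-4,-11,-62],[0,0,-1],255]
    - [[-4,-11,-62],[0,0,-1],255]
    - [[-4,-11,-62],[0,0,-1],255]
    - [[-4,-11,-62],[0,0,-1],255]
    - [[-4,-11,-62],[0,0,-1],255]
    - [[-4,-11,-62],[0,0,-1],255]
  squeeze: 50

```text
t: 18.82
ee_pos: [511.0, -400.4, 204.8]
orientation: [0.001, 0.784, 0.62, 0.0]
contact_force: [0.6, 0.6, -0.1]
opening: 0.631
```

Request:
arm_command:
  deltas:
    - [[0,0,0],[0,0,0],255]
    - [[0,0,0],[0,0,0],255]
    - [[0,0,0],[0,0,0],255]
    - [[0,0,0],[0,0,0],255]
    - [[0,0,0],[0,0,0],255]
    - [[0,0,0],[0,0,0],255]
    - [[0,0,0],[0,0,0],255]

```text
t: 19.4
ee_pos: [510.4, -400.2, 203.7]
orientation: [-0.0, 0.784, 0.62, -0.0]
contact_force: [-2.7, 1.2, 2.5]
opening: 0.092
```

```bash
python3 -c "
from h import *
st()"
```

```text
t 19.40 tcp [ 510.4 -400.2  203.7] tip [ 510.2 -400.2   21.7] grasp [ 510.2 -400.2   40.2] yawx 76.7 zdir [-0.001  0.    -1.   ] F [-2.7  1.2  2.5] open 8.0 j [ 0.84  0.49 -0.27  1.65  0.15  1.02  0.28]
```

Request:
arm_command:
  deltas:
    - [[0,0,20],[0,0,0],255]
    - [[0,0,60],[0,0,0],255]
    - [[0,0,100],[0,0,0],255]
    - [[-5,0,140],[0,0,0],255]
    - [[-12,35,150],[0,0,0],255]
    - [[-20,74,150],[0,0,1],255]
    - [[-28,113,150],[0,0,2],255]
    - [[-34,152,150],[0,0,3],255]
    - [[-38,192,150],[0,0,4],255]
    - [[-42,232,150],[0,0,5],255]

```text
t: 20.23
ee_pos: [467.5, -166.4, 352.8]
orientation: [-0.001, 0.757, 0.654, -0.001]
contact_force: [0.7, 1.3, -3.1]
opening: 0.084
```

Request:
arm_command:
  deltas:
    - [[-2,40,0],[0,0,1],255]
    - [[-4,80,0],[0,0,2],255]
    - [[-6,120,0],[0,0,3],255]
    - [[-8,160,0],[0,0,4],255]
    - [[-10,200,0],[0,0,5],255]
    - [[-14,240,0],[0,0,6],255]
    - [[-20,279,0],[0,0,7],255]
    - [[-28,318,0],[0,0,8],255]
    - [[-38,356,0],[0,0,9],255]
    - [[-50,394,0],[0,0,10],255]

```text
t: 21.07
ee_pos: [417.6, 227.3, 353.2]
orientation: [0.0, 0.697, 0.717, -0.0]
contact_force: [-0.5, 0.8, -3.5]
opening: 0.086
```

Request:
arm_command:
  deltas:
    - [[-15,36,0],[0,0,1],255]
    - [[-30,72,0],[0,0,1],255]
    - [[-45,108,0],[0,0,1],255]
    - [[-60,144,0],[0,0,1],255]
    - [[-75,180,0],[0,0,1],255]
    - [[-83,194,0],[0,0,1],255]
    - [[-83,194,-20],[0,0,1],255]
    - [[-83,194,-50],[0,0,1],255]

```text
t: 21.73
ee_pos: [334.6, 422.4, 305.2]
orientation: [-0.0, 0.689, 0.725, 0.003]
contact_force: [2.0, 0.1, -4.8]
opening: 0.083
```

```bash
python3 -c "
from h import *
st()"
```

```text
t 21.73 tcp [334.6 422.4 305.2] tip [335.2 423.2 123.2] grasp [335.1 423.1 141.7] yawx 92.9 zdir [ 0.003  0.004 -1.   ] F [ 2.   0.1 -4.8] open 7.2 j [-0.07  0.3  -1.    1.83  0.27  1.16 -1.11]
```

Request:
arm_command:
  deltas:
    - [[-1,-2,-35],[0,0,0],255]
    - [[-1,-2,-70],[0,0,0],255]
    - [[-1,-2,-88],[0,0,0],255]
    - [[-1,-2,-94],[0,0,0],255]
    - [[-1,-2,-94],[0,0,0],255]
    - [[-1,-2,-94],[0,0,0],165]
    - [[-1,-2,-94],[0,0,0],165]
    - [[-1,-2,-94],[0,0,0],165]
    - [[-1,-2,-94],[0,0,0],165]
    - [[-1,-2,-94],[0,0,0],165]

```text
t: 22.57
ee_pos: [334.9, 417.9, 210.2]
orientation: [0.0, 0.691, 0.723, 0.0]
contact_force: [0.1, -0.7, 1.1]
opening: 0.328
```

Request:
arm_command:
  deltas:
    - [[0,0,10],[0,0,0],165]
    - [[0,0,50],[0,0,0],165]
    - [[0,0,90],[0,0,0],165]
    - [[0,0,130],[0,0,0],165]
    - [[0,0,140],[0,0,0],165]
    - [[0,0,140],[0,0,0],165]

```text
t: 23.07
ee_pos: [335.0, 419.3, 354.3]
orientation: [0.001, 0.691, 0.723, 0.004]
contact_force: [-0.6, 0.2, -0.0]
opening: 0.347
```

Run:
```python
from h import *
st(); snap('wrist','w6')
```

```text
t 23.07 tcp [335.  419.3 354.3] tip [336.2 420.1 172.3] grasp [336.1 420.  190.8] yawx 92.7 zdir [ 0.006  0.005 -1.   ] F [-0.6  0.2 -0. ] open 30.2 j [-0.03  0.23 -1.03  1.78  0.21  1.24 -1.07]
```

View pics/w6.png

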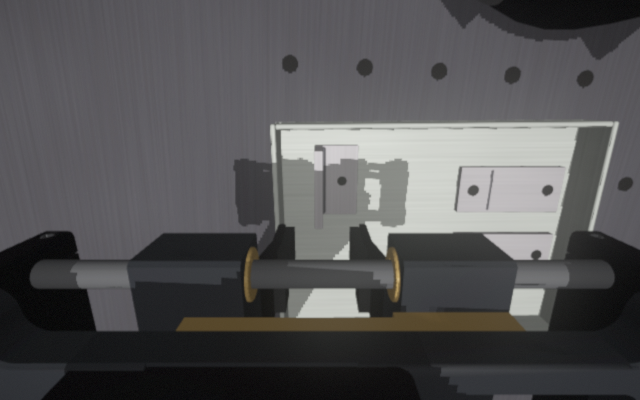

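Request:
arm_command:
  deltas:
    - [[15,-36,0],[0,0,-1],165]
    - [[30,-72,0],[0,0,-2],165]
    - [[45,-108,0],[0,0,-3],0]
    - [[60,-144,0],[0,0,-4],0]
    - [[75,-180,0],[0,0,-5],0]
    - [[90,-216,0],[0,0,-6],0]
    - [[103,-253,0],[0,0,-7],0]
    - [[110,-292,0],[0,0,-8],0]
    - [[115,-332,0],[0,0,-9],0]
    - [[118,-372,0],[0,0,-10],0]

```text
t: 23.95
ee_pos: [452.1, 43.5, 348.2]
orientation: [-0.001, 0.751, 0.66, -0.001]
contact_force: [2.2, 0.3, 0.5]
opening: 0.872
```

Request:
arm_command:
  deltas:
    - [[2,-40,0],[0,0,-1],0]
    - [[2,-80,0],[0,0,-3],0]
    - [[2,-120,0],[0,0,-5],0]
    - [[2,-160,0],[0,0,-7],0]
    - [[0,-200,0],[0,0,-9],0]
    - [[-6,-240,0],[0,0,-11],0]
    - [[-14,-279,0],[0,0,-12],0]
    - [[-24,-318,0],[0,0,-13],0]
    - [[-34,-356,0],[0,0,-13],0]
    - [[-45,-394,0],[0,0,-13],0]

```text
t: 24.78
ee_pos: [406.3, -349.7, 347.7]
orientation: [-0.002, 0.821, 0.571, -0.001]
contact_force: [1.3, -0.2, 0.2]
opening: 1.004
```

Request:
arm_command:
  deltas:
    - [[-5,-33,-10],[0,0,0],0]
    - [[-5,-33,-40],[0,0,0],0]
    - [[-5,-33,-70],[0,0,0],0]
    - [[-5,-33,-90],[0,0,0],0]
    - [[-5,-33,-90],[0,0,0],0]
    - [[-5,-33,-90],[0,0,0],0]

```text
t: 25.28
ee_pos: [401.8, -380.5, 257.5]
orientation: [-0.003, 0.821, 0.571, -0.0]
contact_force: [0.8, -0.5, 0.9]
opening: 0.996
```

Run:
```python
from h import *
st(); snap('top','t7')
a=cv2.imread('pics/t4.png');b=cv2.imread('pics/t7.png')
im=b[205:285,340:480]
cv2.imwrite('pics/t7b.png',cv2.resize(im,None,fx=4,fy=4,interpolation=cv2.INTER_CUBIC))
```

```text
t 25.28 tcp [ 401.8 -380.5  257.5] tip [ 401.1 -379.8   75.5] grasp [ 401.2 -379.8   94. ] yawx 69.7 zdir [-0.004  0.004 -1.   ] F [ 0.8 -0.5  0.9] open 86.6 j [ 0.95  0.25 -0.27  1.85  0.08  1.05  0.29]
```

View pics/t7b.png

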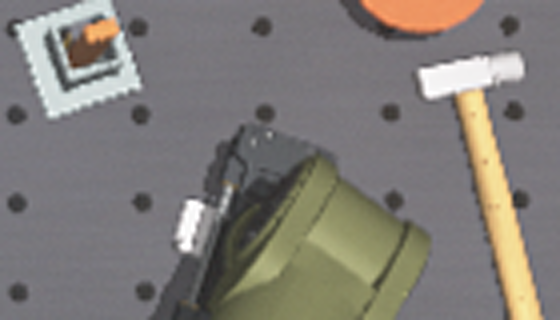

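Request:
arm_command:
  deltas:
    - [[2,0,-20],[0,0,0],0]
    - [[2,0,-40],[0,0,0],0]
    - [[2,0,-54],[0,0,0],0]
    - [[2,0,-54],[0,0,0],255]
    - [[2,0,-54],[0,0,0],255]
    - [[2,0,-54],[0,0,0],255]
    - [[2,0,-54],[0,0,0],255]
    - [[2,0,-54],[0,0,0],255]
    - [[2,0,-54],[0,0,0],255]
    - [[2,0,-54],[0,0,0],255]

```text
t: 26.17
ee_pos: [404.8, -381.3, 206.4]
orientation: [0.001, 0.821, 0.571, 0.0]
contact_force: [-0.0, -0.4, 0.0]
opening: 0.555
```

Request:
arm_command:
  deltas:
    - [[0,0,0],[0,0,0],255]
    - [[0,0,0],[0,0,0],255]
    - [[0,0,0],[0,0,0],255]
    - [[0,0,0],[0,0,0],255]
    - [[0,0,0],[0,0,0],255]
    - [[0,0,0],[0,0,0],255]
    - [[0,0,20],[0,0,0],255]
    - [[0,0,60],[0,0,0],255]
    - [[0,0,100],[0,0,0],255]
    - [[0,0,130],[0,0,0],255]

```text
t: 27.0
ee_pos: [404.7, -381.1, 337.7]
orientation: [0.0, 0.821, 0.571, 0.0]
contact_force: [2.3, -0.5, -3.4]
opening: 0.084
```

```bash
python3 -c "
from h import *
st()"
```

```text
t 27.00 tcp [ 404.7 -381.1  337.7] tip [ 404.8 -381.2  155.7] grasp [ 404.8 -381.2  174.2] yawx 69.7 zdir [ 0.001 -0.    -1.   ] F [ 2.3 -0.5 -3.4] open 7.3 j [ 0.96  0.18 -0.28  1.77  0.05  1.2   0.31]
```

Request:
arm_command:
  deltas:
    - [[5,39,10],[0,0,1],255]
    - [[12,78,10],[0,0,2],255]
    - [[20,117,10],[0,0,3],255]
    - [[28,156,10],[0,0,4],255]
    - [[35,195,10],[0,0,5],255]
    - [[40,235,10],[0,0,6],255]
    - [[43,275,10],[0,0,7],255]
    - [[45,315,10],[0,0,8],255]
    - [[46,355,10],[0,0,9],255]
    - [[46,395,10],[0,0,10],255]

```text
t: 27.83
ee_pos: [449.9, 15.8, 345.1]
orientation: [-0.0, 0.768, 0.641, -0.0]
contact_force: [0.9, -0.3, -3.6]
opening: 0.084
```

Request:
arm_command:
  deltas:
    - [[-2,40,0],[0,0,1],255]
    - [[-6,80,0],[0,0,2],255]
    - [[-16,119,0],[0,0,4],255]
    - [[-28,157,0],[0,0,6],255]
    - [[-42,194,0],[0,0,8],255]
    - [[-58,230,0],[0,0,10],255]
    - [[-76,266,0],[0,0,12],255]
    - [[-96,300,0],[0,0,13],255]
    - [[-112,320,0],[0,0,13],255]
    - [[-112,320,-20],[0,0,13],255]

```text
t: 28.67
ee_pos: [334.5, 340.4, 328.5]
orientation: [-0.001, 0.687, 0.727, 0.004]
contact_force: [1.0, 0.8, -4.5]
opening: 0.088
```

Request:
arm_command:
  deltas:
    - [[0,0,-40],[0,0,0],255]
    - [[0,0,-70],[0,0,0],255]
    - [[0,0,-70],[0,0,0],255]
    - [[0,0,-70],[0,0,0],255]

```text
t: 29.0
ee_pos: [337.7, 333.1, 254.5]
orientation: [-0.001, 0.69, 0.724, -0.002]
contact_force: [-0.5, 0.5, -3.3]
opening: 0.087
```

```bash
python3 -c "
from h import *
st()"
```

```text
t 29.00 tcp [337.7 333.1 254.5] tip [336.9 332.8  72.5] grasp [337.  332.8  91. ] yawx 92.7 zdir [-0.005 -0.002 -1.   ] F [-0.5  0.5 -3.3] open 7.6 j [ 0.14  0.2  -1.04  2.02  0.2   1.03 -0.95]
```

Request:
arm_command:
  deltas:
    - [[1,4,-20],[0,0,0],255]
    - [[1,4,-35],[0,0,0],255]
    - [[1,4,-42],[0,0,0],255]
    - [[1,4,-42],[0,0,0],255]
    - [[1,4,-42],[0,0,0],165]
    - [[1,4,-42],[0,0,0],165]
    - [[1,4,-42],[0,0,0],165]
    - [[1,4,-42],[0,0,0],165]
    - [[1,4,-42],[0,0,0],165]
    - [[1,4,-20],[0,0,0],165]

```text
t: 29.83
ee_pos: [338.8, 336.3, 233.6]
orientation: [-0.001, 0.691, 0.723, -0.003]
contact_force: [0.5, -1.0, 0.3]
opening: 0.343
```

Request:
arm_command:
  deltas:
    - [[0,0,40],[0,0,0],165]
    - [[0,0,80],[0,0,0],165]
    - [[0,0,120],[0,0,0],165]
    - [[0,0,150],[0,0,0],165]
    - [[0,0,150],[0,0,0],165]

```text
t: 30.25
ee_pos: [340.5, 340.0, 392.1]
orientation: [0.002, 0.69, 0.723, 0.005]
contact_force: [0.1, 0.4, 1.3]
opening: 0.355
```

Run:
```python
from h import *
s=st()
# fit simple planar SRS model: fully 7R guess axes z,y,z,y,z,y,z using logged npz? print raw for FK test
import itertools
def fk(q,d1,L1,L2,L3,sg):
    Rm=np.eye(3);p=np.zeros(3);p[2]=d1
    ax='zyzyzyz'
    lens={1:0,2:L1,4:L2,6:L3}
    for i in range(7):
        Rm=Rm@R.from_euler(ax[i],sg[i]*q[i]).as_matrix()
        if i in(2,4,6): p=p+Rm[:,2]*{2:L1,4:L2,6:L3}[i]
    return p,Rm
data=[([1.13706843,.3218505,-.07010471,1.45166688,.02264043,1.37080928,-.0568961],[281.34,-585.73,403.65]),
 ([.74,.22,-.66,1.56,.14,1.41,1.56],[568.2,-126.6,434.2]),([.47,.32,-.72,1.96,.26,.95,1.10],[514.6,62.2,205.1]),
 ([-.13,.61,-.79,1.5,.45,1.23,.63],[537.7,415.9,267.7]),(list(s['joints']),list(s['ee_pos']))]
from scipy.optimize import least_squares
best=[]
for sg in itertools.product([1,-1],[1],[1,-1],[1,-1],[1,-1],[1,-1],[1]):
    f=lambda x:np.concatenate([fk(q,*x,sg)[0]-np.array(p) for q,p in data])
    r=least_squares(f,[300,300,300,100]); best.append((r.cost,sg,r.x))
best.sort(key=lambda b:b[0]); print(best[:3])
```

```text
t 30.25 tcp [340.5 340.  392.1] tip [342.4 340.9 210.1] grasp [342.2 340.8 228.6] yawx 92.7 zdir [ 0.01   0.005 -1.   ] F [0.1 0.4 1.3] open 30.9 j [ 0.26 -0.01 -1.09  1.85 -0.    1.29 -0.77]
[(np.float64(698.8025819752513), (-1, 1, -1, 1, -1, 1, 1), array([1250.95637821,  517.95892875,  491.68722288, 1243.61879958])), (np.float64(754.1541892469456), (-1, 1, -1, 1, 1, 1, 1), array([ 27.24926343, 469.15879581, 503.3888819 , -32.55775667])), (np.float64(871.872801580212), (-1, 1, -1, 1, 1, -1, 1), array([ 19.61843886, 497.16077263, 490.25270241,  10.18076554]))]
```

Request:
arm_command:
  deltas:
    - [[15,-36,15],[0,0,1],165]
    - [[30,-72,30],[0,0,2],165]
    - [[45,-108,35],[0,0,3],165]
    - [[60,-144,35],[0,0,4],165]
    - [[75,-180,35],[0,0,5],165]
    - [[90,-216,35],[0,0,6],165]
    - [[105,-253,35],[0,0,7],165]
    - [[117,-291,35],[0,0,8],165]
    - [[127,-330,35],[0,0,9],165]
    - [[137,-368,35],[0,0,10],165]

```text
t: 31.08
ee_pos: [476.8, -32.1, 420.5]
orientation: [0.0, 0.624, 0.781, -0.0]
contact_force: [0.3, 0.8, 0.9]
opening: 0.349
```

Request:
arm_command:
  deltas:
    - [[15,-36,0],[0,0,1],100]
    - [[30,-72,0],[0,0,2],100]
    - [[45,-108,0],[0,0,3],100]
    - [[60,-144,0],[0,0,4],100]
    - [[75,-180,0],[0,0,5],100]
    - [[90,-216,0],[0,0,6],100]
    - [[102,-254,0],[0,0,6],100]
    - [[112,-292,0],[0,0,6],100]
    - [[120,-322,0],[0,0,6],100]
    - [[120,-322,0],[0,0,6],100]

```text
t: 31.92
ee_pos: [595.5, -360.6, 417.9]
orientation: [-0.0, 0.587, 0.81, -0.002]
contact_force: [-1.7, -0.9, -0.1]
opening: 0.611
```

Request:
arm_command:
  deltas:
    - [[0,0,0],[0,0,0],100]
    - [[0,0,0],[0,0,0],100]
    - [[0,0,0],[0,0,0],100]

```text
t: 32.17
ee_pos: [597.2, -350.2, 420.8]
orientation: [-0.0, 0.582, 0.813, 0.0]
contact_force: [0.4, 0.6, -0.3]
opening: 0.608
```

Run:
```python
from h import *
st(); snap('wrist','w8')
```

```text
t 32.17 tcp [ 597.2 -350.2  420.8] tip [ 597.2 -350.1  238.8] grasp [ 597.2 -350.1  257.3] yawx 108.8 zdir [ 0.     0.001 -1.   ] F [ 0.4  0.6 -0.3] open 52.9 j [ 0.76  0.43 -0.38  1.3   0.16  1.44  0.72]
```

View pics/w8.png

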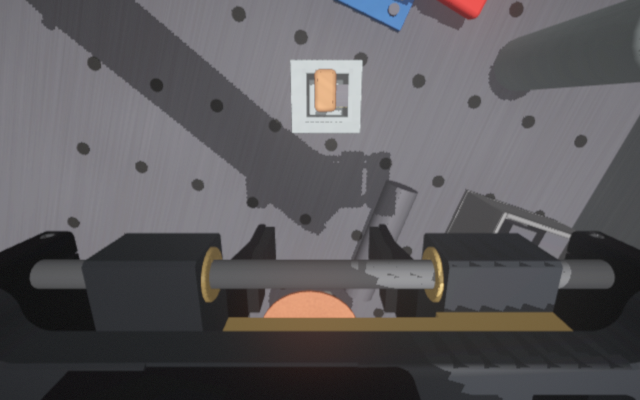

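Run:
```python
from h import *
np.set_printoptions(precision=1,suppress=True)
print('end',w('w8',325,90,193),'len check',[np.linalg.norm(w('w8',*a,193)-w('w8',*b,193)) for a,b in [((314,90),(336,90)),((325,68),(325,112))]])
print('foot',[w('w8',*p,6) for p in [(292,60),(362,60),(360,132),(294,132)]])
print('holder top',[w('w8',*p,90) for p in [(306,72),(349,72),(348,117),(306,118)]])
```

```text
end [ 572.5 -269.8  193. ] len check [np.float64(13.983628226743967), np.float64(26.587152955671808)]
foot [array([ 524.1, -242.3,    6. ]), array([ 602.1, -215.8,    6. ]), array([ 629.4, -294.6,    6. ]), array([ 551.3, -321.2,    6. ])]
holder top [array([ 550.1, -255.8,   90. ]), array([ 588.2, -242.9,   90. ]), array([ 601.4, -281.6,   90. ]), array([ 563. , -295.7,   90. ])]
```

Request:
arm_command:
  deltas:
    - [[-12,38,0],[0,0,0],100]
    - [[-24,76,0],[0,0,0],100]
    - [[-25,80,0],[0,0,0],100]
    - [[-25,80,-30],[0,0,0],100]
    - [[-25,80,-60],[0,0,0],100]
    - [[-25,80,-90],[0,0,0],100]
    - [[-25,80,-102],[0,0,0],100]
    - [[-25,80,-102],[0,0,0],255]
    - [[-25,80,-102],[0,0,0],255]
    - [[-25,80,-102],[0,0,0],255]
  squeeze: 40

```text
t: 33.05
ee_pos: [572.5, -272.1, 321.2]
orientation: [0.002, 0.583, 0.813, 0.0]
contact_force: [0.1, -0.6, 0.3]
opening: 0.463
```

Request:
arm_command:
  deltas:
    - [[0,0,0],[0,0,0],255]
    - [[0,0,0],[0,0,0],255]
    - [[0,0,0],[0,0,0],255]
    - [[0,0,0],[0,0,0],255]
    - [[0,0,0],[0,0,0],255]

```text
t: 33.47
ee_pos: [571.9, -272.3, 319.5]
orientation: [0.001, 0.583, 0.812, 0.0]
contact_force: [-0.1, 0.6, 2.6]
opening: 0.157
```

```bash
python3 -c "
from h import *
st()"
```

```text
t 33.47 tcp [ 571.9 -272.3  319.5] tip [ 572.1 -272.4  137.5] grasp [ 572.  -272.4  156. ] yawx 108.6 zdir [ 0.001 -0.001 -1.   ] F [-0.1  0.6  2.6] open 13.6 j [ 0.73  0.37 -0.41  1.59  0.15  1.21  0.62]
```

Request:
arm_command:
  deltas:
    - [[0,0,20],[0,0,0],255]
    - [[0,0,60],[0,0,0],255]
    - [[0,0,100],[0,0,0],255]
    - [[-10,10,115],[0,0,0],255]
    - [[-30,42,115],[0,0,-1],255]
    - [[-50,75,115],[0,0,-2],255]
    - [[-68,110,115],[0,0,-3],255]
    - [[-84,147,115],[0,0,-4],255]
    - [[-96,185,115],[0,0,-5],255]
    - [[-104,224,115],[0,0,-6],255]

```text
t: 34.3
ee_pos: [466.1, -46.9, 433.6]
orientation: [0.0, 0.626, 0.78, -0.001]
contact_force: [-0.5, 0.5, -0.5]
opening: 0.161
```

Request:
arm_command:
  deltas:
    - [[-5,40,0],[0,0,-2],255]
    - [[-10,80,0],[0,0,-4],255]
    - [[-14,120,0],[0,0,-6],255]
    - [[-18,160,0],[0,0,-8],255]
    - [[-22,200,0],[0,0,-10],255]
    - [[-28,230,0],[0,0,-10],255]
    - [[-30,238,0],[0,0,-10],255]
    - [[-30,238,0],[0,0,-10],255]

```text
t: 34.97
ee_pos: [436.3, 193.0, 433.8]
orientation: [-0.0, 0.688, 0.726, 0.0]
contact_force: [1.0, 0.4, -1.6]
opening: 0.157
```

```bash
python3 -c "
from h import *
st()"
```

```text
t 34.97 tcp [436.3 193.  433.8] tip [436.3 193.  251.8] grasp [436.3 193.  270.3] yawx 93.0 zdir [-0.  0. -1.] F [ 1.   0.4 -1.6] open 13.7 j [ 0.43 -0.05 -0.86  1.79 -0.04  1.38 -0.37]
```

Request:
arm_command:
  deltas:
    - [[0,0,0],[6,0,0],255]
    - [[0,0,0],[12,0,0],255]
    - [[0,0,0],[18,0,0],255]
    - [[0,0,0],[24,0,0],255]
    - [[0,0,0],[30,0,0],255]
    - [[0,0,0],[30,0,0],255]

```text
t: 35.47
ee_pos: [438.5, 186.1, 432.8]
orientation: [-0.179, 0.669, 0.696, 0.188]
contact_force: [-0.3, -1.2, -2.0]
opening: 0.159
```

```bash
python3 -c "
from h import *
st()"
```

```text
t 35.47 tcp [438.5 186.1 432.8] tip [438.9 277.3 275.4] grasp [438.9 268.1 291.4] yawx 92.7 zdir [ 0.003  0.502 -0.865] F [-0.3 -1.2 -2. ] open 13.9 j [ 0.49 -0.11 -0.69  1.9  -0.62  1.27  0.  ]
```

Request:
arm_command:
  deltas:
    - [[0,0,0],[6,0,0],255]
    - [[0,0,0],[12,0,0],255]
    - [[0,0,-10],[18,0,0],255]
    - [[0,0,-25],[24,0,0],255]
    - [[0,0,-40],[30,0,0],255]
    - [[0,0,-60],[36,0,0],255]
    - [[0,0,-60],[40,0,0],255]
    - [[0,0,-60],[40,0,0],255]

```text
t: 36.13
ee_pos: [437.3, 188.3, 371.2]
orientation: [-0.397, 0.567, 0.591, 0.413]
contact_force: [0.1, 0.1, -1.6]
opening: 0.159
```

```bash
python3 -c "
from h import *
st()"
```

```text
t 36.13 tcp [437.3 188.3 371.2] tip [437.  359.3 308.8] grasp [437.1 341.9 315.1] yawx 96.8 zdir [-0.001  0.939 -0.343] F [ 0.1  0.1 -1.6] open 13.8 j [ 0.5   0.04 -0.6   2.12 -1.3   1.29  0.57]
```

Request:
arm_command:
  deltas:
    - [[0,-10,-20],[0,0,0],255]
    - [[0,-22,-50],[0,0,0],255]
    - [[0,-22,-80],[0,0,0],255]
    - [[0,-22,-110],[0,0,0],255]
    - [[0,-22,-140],[0,0,0],255]
    - [[0,-22,-140],[0,0,0],255]
    - [[0,-22,-140],[0,0,0],255]

```text
t: 36.72
ee_pos: [438.0, 167.6, 233.9]
orientation: [-0.397, 0.566, 0.592, 0.414]
contact_force: [0.2, -0.3, 0.1]
opening: 0.158
```

Run:
```python
from h import *
st(); snap('scene','s9',(300,130,560,390),2.3)
```

```text
t 36.72 tcp [438.  167.6 233.9] tip [437.7 338.6 171.6] grasp [437.7 321.2 177.9] yawx 97.4 zdir [-0.002  0.94  -0.342] F [ 0.2 -0.3  0.1] open 13.7 j [ 0.49  0.32 -0.57  2.2  -1.27  1.14  0.87]
```

View pics/s9.png

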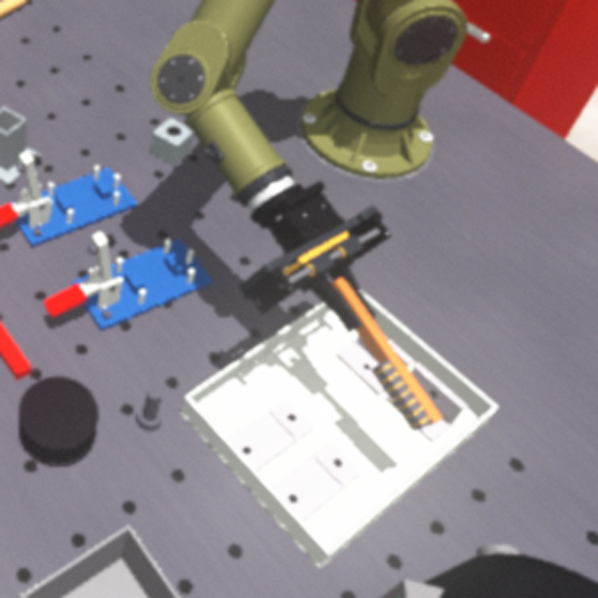

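Request:
arm_command:
  deltas:
    - [[0,0,-20],[0,0,0],255]
    - [[0,0,-40],[0,0,0],255]
    - [[0,0,-60],[0,0,0],255]
    - [[0,0,-75],[0,0,0],255]
    - [[0,0,-88],[0,0,0],255]
    - [[0,0,-88],[0,0,0],255]

```text
t: 37.27
ee_pos: [438.8, 167.3, 146.2]
orientation: [-0.395, 0.566, 0.593, 0.415]
contact_force: [0.9, 0.3, -1.2]
opening: 0.158
```

```bash
python3 -c "
from h import *
s=st();M=q2m(s['orientation']);print(s['ee_pos']+M[:,2]*313)"
```

```text
t 37.27 tcp [438.8 167.3 146.2] tip [439.1 338.2  83.7] grasp [439.1 320.8  90.1] yawx 97.9 zdir [ 0.001  0.939 -0.344] F [ 0.9  0.3 -1.2] open 13.7 j [ 0.46  0.53 -0.54  2.2  -1.27  1.03  1.06]
[439.25809554 461.20805759  38.7019971 ]
```

Request:
arm_command:
  deltas:
    - [[0,0,-8],[0,0,0],255]
    - [[0,0,-15],[0,0,0],255]
    - [[0,0,-19],[0,0,0],255]
    - [[0,0,-19],[0,0,0],255]
    - [[0,0,-19],[0,0,0],180]
    - [[0,0,-19],[0,0,0],180]
    - [[0,0,-19],[0,0,0],160]
    - [[0,0,-19],[0,0,0],160]
    - [[0,0,-19],[0,0,0],160]
    - [[0,0,-19],[0,0,0],160]

```text
t: 38.1
ee_pos: [437.7, 167.8, 126.9]
orientation: [-0.396, 0.566, 0.593, 0.415]
contact_force: [-0.6, -0.6, -0.2]
opening: 0.364
```

Request:
arm_command:
  deltas:
    - [[0,-10,10],[0,0,0],160]
    - [[0,-25,20],[0,0,0],160]
    - [[0,-45,35],[0,0,0],160]
    - [[0,-60,60],[0,0,0],160]
    - [[0,-60,100],[-6,0,0],160]
    - [[0,-50,140],[-12,0,0],160]
    - [[0,-40,180],[-18,0,0],160]
    - [[0,-30,220],[-24,0,0],160]
    - [[0,-20,250],[-30,0,0],160]
    - [[0,0,260],[-36,0,0],160]

```text
t: 38.93
ee_pos: [438.6, 167.5, 392.3]
orientation: [-0.196, 0.661, 0.692, 0.213]
contact_force: [0.0, 0.5, -0.5]
opening: 0.371
```

Run:
```python
from h import *
st(); snap('top','t10'); snap('scene','s10')
a=cv2.imread('pics/t10.png');b=cv2.imread('pics/s10.png')
A=cv2.resize(a[195:320,115:265],(480,400),interpolation=cv2.INTER_CUBIC)
B=cv2.resize(b[240:380,370:525],(320,289),interpolation=cv2.INTER_CUBIC); B=cv2.copyMakeBorder(B,0,111,0,0,0)
cv2.imwrite('pics/m10.png',np.hstack([A,B]))
```

```text
t 38.93 tcp [438.6 167.5 392.3] tip [440.5 268.4 240.8] grasp [440.3 258.1 256.2] yawx 93.3 zdir [ 0.01   0.554 -0.832] F [ 0.   0.5 -0.5] open 32.3 j [ 0.41 -0.09 -0.58  1.98 -0.68  1.2   0.12]
```

View pics/m10.png

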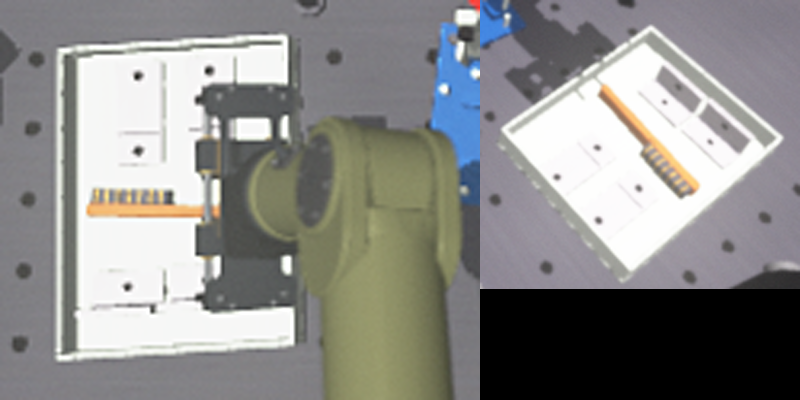

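Request:
arm_command:
  deltas:
    - [[0,-20,10],[-6,0,0],160]
    - [[0,-40,20],[-12,0,0],160]
    - [[0,-80,30],[-18,0,0],160]
    - [[0,-110,40],[-24,0,0],160]
    - [[0,-120,40],[-30,0,0],160]
    - [[0,-120,40],[-34,0,0],160]
    - [[0,-120,40],[-34,0,0],160]
    - [[0,-120,40],[-34,0,0],160]

```text
t: 39.7
ee_pos: [437.2, 47.6, 425.0]
orientation: [-0.003, 0.69, 0.724, -0.0]
contact_force: [0.3, 0.6, 0.3]
opening: 0.375
```

Run:
```python
from h import *
st(); snap('top','t11',(20,105,540,400),1.5)
T=np.array([451,362,0]);print([w('t11',*p,25) for p in [(115+88/3.2,195+210/3.2),(115+155/3.2,195+211/3.2)]])
```

```text
t 39.70 tcp [437.2  47.6 425. ] tip [436.4  48.3 243. ] grasp [436.5  48.2 261.5] yawx 92.7 zdir [-0.004  0.004 -1.   ] F [0.3 0.6 0.3] open 32.6 j [ 0.48 -0.14 -0.59  1.89 -0.08  1.37 -0.04]
[array([435.06478174, 457.87998098,  25.        ]), array([433.60401971, 388.01310759,  25.        ])]
```

View pics/t11.png

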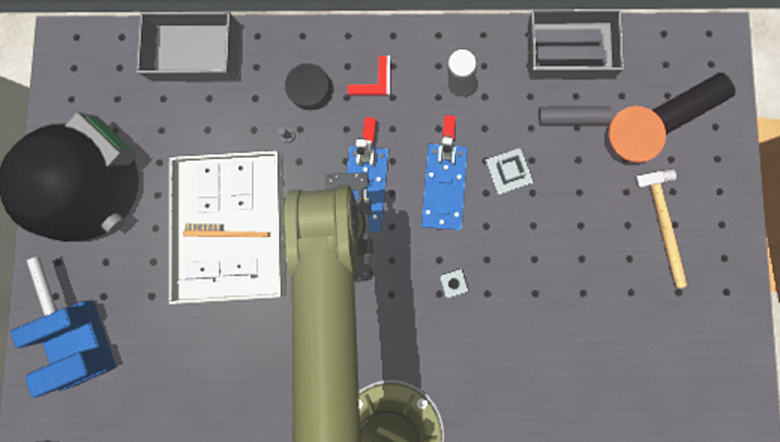

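```bash
python3 -c "
from h import *
env.sign_off()"
```

```text
the job is handed in; nothing more can be done
```

I opened both clamps past centre, then moved both plates, the two brackets present and the wire brush into the tray, and handed the job in at about 40 s.

- **In the tray:** the last top and scene pictures show both plates lying flat, both brackets standing on their flat legs, and the brush lying between them. All of it is inside the walls.
- **Clamps:** both handles look level, so both clamps are open.
- **Rest of the table:** the other objects are where they started, and I saw no third bracket. The arm covered part of the table in the last picture, but that area was empty in an earlier one.
- **Robot:** it stands clear of everything, with contact force near zero.
- **Checks:** none failed. Everything was judged from pictures; I did not measure the clamp angles, item heights or rest speeds as numbers. Estimates of the tray position differed between views by up to about 10 mm. I placed items with enough margin for that.

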